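# Run the sample bottles home in the feed lane and shut the gate

## Robot

A 6-joint arm with a two-finger parallel gripper is mounted at the origin on a cart in front of the work surface, level with it; the furniture and walls round the work are solid. World frame = base frame: x ahead of the robot, y to its left, z up, the work surface at z = 0. Lengths are in m, angles in rad, forces in N, time in s.
With the tool pointing down it reaches from about 0.35 to 0.775 m from the base axis. Payload 5.5 kg.
Tool frame: the origin (TCP) lies midway between the tips of the shut fingers; the grasp point (between the pads) lies 19 mm behind it; z points along the fingers, y is the line along which they close (so a half turn about z gives the same grasp; the last joint's range is limited). The gripper opens to 85 mm and grips with 20 to 120 N. Pads are 22 mm wide; open, the fingers measure 114 mm over their backs; the gripper's body (76 mm by 85 mm) begins 54 mm behind the grasp point. The pads swing forward as they close: fully open they stand 13 mm farther back than shut.
Start: joints at [1.034, 0.313, 0.046, 1.304, 0, 1.431], TCP at [0.222, 0.53, 0.231] pointing down, gripper open.
Joint ranges: [-2.76, 2.76], [-0.86, 1.69], [-1.03, 1.26], [-2.2, 2.34], [-1.47, 1.5], [-3.14, 3.14]. Speed limits (rad/s): [2.57, 2.57, 3.14, 3.14, 3.14, 3.14].

## Interface

Orientations are given as a unit quaternion [w, x, y, z].
In Python, from workcell import env gives the robot as it stands.
- The arm moves only by the tool move_arm, never from a script. Its argument "targets" is a list of rows, each a list of 3 entries, a list of its own where there are three numbers: the shift along the tool's x, y, z in mm, then the turn, a rotation vector about the tool's x, y, z in units of 10 degrees (1.0 is 10 degrees), then the closure, from -1 (fully open) to 1 (shut). In form: [[[dx, dy, dz], [ax, ay, az], gripper], ...]. A call has 1 to 5 rows; each row is the pose to reach, as a shift and turn from the pose commanded when the call began, along the tool's axes at that moment; what a row does not reach only later rows make up. A row lasts 1/8 s, in which the tool goes at most 62.5 mm and 10.7 degrees, less where a joint would pass 70% of its speed; a pose out of reach is approached as far as the arm can. A call with a gripper value outside its range is refused whole. The fingers move at their own pace and stop on an object; "squeeze" is the grip in N (left out, the last holds). Time passes only in rows, so rows that repeat a pose let the fingers close. It gives the time, the measured TCP pose, the force, the opening and the grip force at its end, in the units of the state.
- env.get_state(): the state, without advancing time (a new reading comes with each control period).
- env.read_camera(name): name is "scene" or "top"; returns a dict with "pixels" (480x640x3 uint8, red, green, blue), "fovy" (degrees; the focal length in pixels is half the picture's height over the tangent of half this angle, whatever the lens; pixels are square), "cx", "cy" (the principal point, pixels), "extrinsics" (4x4, takes a point from world to camera coordinates). Camera axes: x right, y up, looking along -z (the intrinsics and any distortion apply to the point x, -y, -z); pixel columns grow to the right and rows downward; lengths in m; the calibration is good to about 2 mm. A picture is of the moment at which its call begins. There is no depth.
- env.hand_in(): hands the job in; it is judged then, once.
Trained networks look in a picture, given as the dict that the camera call returned (one of the last four; its "shot" number tells which), for a name from the list of things; names that differ only in an ending like _2 or _b are one class to them, and where a whole thing is asked for, a point or a joint stands for the part that bears it (a point fixed in the world has none). Each returns a list of dicts, best first, with "confidence" (0 to 1); they miss things now and then, are a little off and sometimes report something else, mostly with a low value. They report only what shows in the picture. A call takes as long as a camera call.
- env.spot_in(thing, picture): "centre" ([x, y, z] in m, in world coordinates, good to about 4 mm: the middle of the surface that is visible of it).
- env.regions_of(thing, picture): "mask" (480x640 bool, what is visible of it).
- env.landmark_of(thing, picture): "centre" ([x, y, z] in m, in world coordinates, good to about 4 mm: a listed point, or the origin of a listed thing).
The state is a dict: "clock": time; "joint_pos": joint angles; "qvel": joint speeds; "tau": joint torques, N m; "tcp_pos": TCP position; "orientation": TCP orientation; "wrist_force": force on the tool from outside, world axes, zero at the start; "ft_torque": the same for the moment, N m; "finger_gap": finger opening in m; "grip_force": force on a finger pad.
Only numpy, scipy, OpenCV 4.12 (cv2) and the standard library are available. Lean on these libraries where they do the work, as an engineer would, in place of code of your own. Each camera call takes 0.05 s, during which the arm holds its last target. There are 200 camera calls.

## Task

Five sample bottles stand touching in the feed lane, short of its end stop. Without gripping or lifting anything, push on the last bottle alone so that the whole row slides along the lane as one train and comes gently to rest fully home against the black end stop; then gently push the blue pad to slide the gate fully shut behind the last bottle, so that the row cannot run back. Keep the bottles upright, leave everything else as it stands and draw the hand clear.

Things in the scene. Friction and masses are not known exactly. Their poses are not given: they have to be found in the camera images.
- lane: bottle feed lane, fixed: grey base 90x385 mm, its top (slick lane floor) 6 mm above the worktop; two low fences 50 mm apart inside, tops 34 mm up. Origin on the worktop, on the lane's centre line. y runs along the lane from the flared loading end (y = -0.18) to the black end stop (face at y = +0.185): push +y. x points across, away from the blue pad's side. Nothing but bottles, pad and stop is above 45 mm
- stop_face (a point): centre of the rubber face of the end stop, 45 mm above the worktop; the front bottle touches it when the row is home
- gate_slot (a point): middle of the gate slot across the lane, on the lane floor, at lane y = -0.0555. The gate plate is 3 mm thick and rises to 34 mm above the worktop. With the row home, the back of the last bottle (row_5) lies 4 mm on the stop side of the plate
- gate (a joint): travel of the steel gate plate across the lane, m: 0 fully open (drawn out on the side of the blue pad, lane clear), 0.056 fully shut (plate right across the lane, against its stop). Starts at 0 to 0.010. Moves along lane +x when its pad is pushed, with about 2 N of friction, and stays where it is left
- gate_pad (a point): centre of the outer face of the blue push pad on the gate's outer end (moves with the gate), 35 mm above the worktop; the pad is 36 mm wide along the lane, 10 mm thick, and reaches from 10 to 60 mm above the worktop; push it along lane +x
- row_1: round white sample bottle with screw cap, 47 mm diameter, 100 mm tall, about 75 g, number 1 from the end stop (the front bottle) in the row of five that stand touching between the fences. Origin at the centre of its underside, z up; yaw means nothing. The row starts 35 to 85 mm short of the stop; home for this one is lane y = 0.1615
- row_2: round white sample bottle with screw cap, 47 mm diameter, 100 mm tall, about 75 g, number 2 from the end stop in the row of five that stand touching between the fences. Origin at the centre of its underside, z up; yaw means nothing. The row starts 35 to 85 mm short of the stop; home for this one is lane y = 0.1145
- row_3: round white sample bottle with screw cap, 47 mm diameter, 100 mm tall, about 75 g, number 3 from the end stop in the row of five that stand touching between the fences. Origin at the centre of its underside, z up; yaw means nothing. The row starts 35 to 85 mm short of the stop; home for this one is lane y = 0.0675
- row_4: round white sample bottle with screw cap, 47 mm diameter, 100 mm tall, about 75 g, number 4 from the end stop in the row of five that stand touching between the fences. Origin at the centre of its underside, z up; yaw means nothing. The row starts 35 to 85 mm short of the stop; home for this one is lane y = 0.0205
- row_5: round white sample bottle with screw cap, 47 mm diameter, 100 mm tall, about 75 g, number 5 from the end stop (the last one, to be pushed on, best at mid-height: it can tip if pushed near its top) in the row of five that stand touching between the fences. Origin at the centre of its underside, z up; yaw means nothing. The row starts 35 to 85 mm short of the stop; home for this one is lane y = -0.0265
- bottle_sq_a: white square wide-mouth sample bottle, 69x69x116 mm, standing behind the lane; a bystander, origin at the centre of its underside
- bottle_sq_b: white square wide-mouth sample bottle, 69x69x116 mm, standing at the left; a bystander, origin at the centre of its underside
- wash_bottle: clear plastic wash bottle with bent spout, 75x105x230 mm, at the left; a bystander, origin at the centre of its underside
- waste_beaker: clear plastic beaker with spout, 115x123x101 mm, at the left front; a bystander, origin at the centre of its underside
- beaker_clear: small empty glass beaker, 49x55x54 mm, at the right front; a bystander, origin at the centre of its underside
- dropper: amber dropper bottle with red bulb, 33x32x100 mm, at the left; a bystander, origin at the centre of its underside
- hair_clip: pink hair clip, 43x82x36 mm, lying at the right near the sample tray; a bystander, origin at the centre of its underside

How it is judged:
On the way, in this order (a step that is already met when the one before it is completed fails the run):
1. the row is home against the end stop while the gate is still open (y of row_1 in the frame of lane above 0.1575 m and y of row_2 in the frame of lane above 0.1105 m and y of row_3 in the frame of lane above 0.0635 m and y of row_4 in the frame of lane above 0.0165 m and y of row_5 in the frame of lane above -0.0305 m and value of joint gate below 0.02 m), for 0.2 s.
2. the gate is shut behind the row, which is still home (y of row_1 in the frame of lane above 0.1575 m and y of row_2 in the frame of lane above 0.1105 m and y of row_3 in the frame of lane above 0.0635 m and y of row_4 in the frame of lane above 0.0165 m and y of row_5 in the frame of lane above -0.0305 m and value of joint gate above 0.052 m), for 0.2 s.
At the end, for the whole second after the job is handed in: All five bottles stand upright (within 0.1 rad) and at rest between the fences, each within 4 mm of its home place against the end stop or its neighbour; the gate is shut to within 4 mm of its full travel of 56 mm (all of step 2 and angle between each of row_1, row_2, row_3, row_4, row_5's own z axis and vertical below 0.1 rad and x of row_1 in the frame of lane between -0.005 and 0.005 m and x of row_2 in the frame of lane between -0.005 and 0.005 m and x of row_3 in the frame of lane between -0.005 and 0.005 m and x of row_4 in the frame of lane between -0.005 and 0.005 m and x of row_5 in the frame of lane between -0.005 and 0.005 m and linear speed of each of row_1, row_2, row_3, row_4, row_5 below 0.01 m/s); the robot touches nothing.
It fails at once if a sample bottle of the row is lifted more than about 12 mm off the lane floor (height (world z) of any of row_1, row_2, row_3, row_4, row_5 above 0.018 m).
It fails at once if a sample bottle is tipped more than 0.35 rad (angle between any of row_1, row_2, row_3, row_4, row_5's own z axis and vertical above 0.35 rad).
It fails at once if the robot pushes (more than 2 N) on a bottle of the row other than the last one (contact force between any of the arm, the fingers and row_1 above 2 N or contact force between any of the arm, the fingers and row_2 above 2 N or contact force between any of the arm, the fingers and row_3 above 2 N or contact force between any of the arm, the fingers and row_4 above 2 N).
It fails at once if the last bottle, or the lane with its gate, is squeezed or rammed with more than 40 N (contact force between the fingers and lane above 40 N or contact force between any of the fingers, the arm and row_5 above 40 N).
It fails at once if a bystander is moved more than 15 mm (distance of any of bottle_sq_a, bottle_sq_b, wash_bottle, waste_beaker, beaker_clear, dropper, hair_clip from where it was at the start of the episode above 0.015 m).
It also fails if it takes over 48 s, if anything falls off the work surface, if the arm or the gripper's body presses on something with over 40 N, if the wrist force passes 120 N, or if a joint passes its speed limit or range.

## Working session

There is one attempt and no reset: what is moved stays moved. The work goes in short steps, Python scripts to look and compute and a tool call to move; the robot and the scene stay as the last step left them, time stands still between calls to the robot, and variables do not carry over. Pictures are saved under pics/ and viewed, at most 10 in all, crops included, and the job is handed in when it is done.

Besides the shell and the picture viewer there is one more tool, called after "Emit:" as name(argument=value, ...), one argument or row to a line, values as JSON. move_arm: Moves the arm, as the interface text tells. Its arguments: {"type":"object","properties":{"targets":{"type":"array","items":{"type":"array"}},"squeeze":{"type":"number"}},"required":["targets"]}

```bash
mkdir -p pics
cat > h.py <<'E'
import numpy as np, cv2
from workcell import env
def shoot(n,save=None):
    p=env.read_camera(n)
    if save: cv2.imwrite('pics/'+save,p["pixels"][:,:,::-1])
    return p
def proj(p,X):
    E=np.array(p["extrinsics"]);c=E[:3,:3]@np.array(X)+E[:3,3]
    f=240/np.tan(np.radians(p["fovy"])/2)
    return p["cx"]+f*c[0]/-c[2],p["cy"]-f*c[1]/-c[2]
def ray(p,u,v,z):
    E=np.array(p["extrinsics"]);f=240/np.tan(np.radians(p["fovy"])/2)
    d=E[:3,:3].T@np.array([(u-p["cx"])/f,-(v-p["cy"])/f,-1]);o=-E[:3,:3].T@E[:3,3]
    return o+d*(z-o[2])/d[2]
E
python3 - <<'E'
from h import *
np.set_printoptions(precision=4,suppress=True)
for n in("scene","top"):
    p=shoot(n,n+"0.png"); print(n,{k:p[k] for k in p if k not in("pixels","extrinsics")},np.array(p["extrinsics"]).tolist())
    for t in("lane","stop_face","gate_slot","gate_pad","row_1","wash_bottle","bottle_sq_a","dropper","waste_beaker","beaker_clear","hair_clip"):
        print(t,[(np.round(d["centre"],4).tolist(),round(d["confidence"],2)) for d in env.landmark_of(t,p)][:6])
s=env.get_state();print({k:np.round(v,4) for k,v in s.items()})
E
```

```text
scene {'fovy': 42.46761326726726, 'cx': 318.4378597619774, 'cy': 239.23039655250597, 'shot': 1} [[0.4465136255823351, -0.8946938329141806, -0.012187186494459308, -0.22248361878615097], [0.5245731371728948, 0.25071527378499164, 0.8136122388751927, -0.3694448495219652], [-0.7248783387065072, -0.3696820212510329, 0.5812801366276379, -1.0957726615158911], [0.0, 0.0, 0.0, 1.0]]
lane [([0.5743, -0.0851, -0.0011], 0.93)]
stop_face [([0.5685, 0.1058, 0.0439], 0.69)]
gate_slot [([0.5822, -0.1377, 0.0001], 0.77), ([0.4185, -0.3754, 0.0014], 0.3)]
gate_pad [([0.4749, -0.1358, 0.0332], 0.72)]
row_1 [([0.5778, -0.1577, 0.0076], 0.91), ([0.5739, -0.0162, 0.0027], 0.77), ([0.5781, -0.11, -0.0006], 0.68), ([0.5746, -0.0618, 0.0034], 0.62), ([0.5732, 0.0347, 0.0068], 0.57)]
wash_bottle [([0.6272, 0.4825, -0.0015], 0.93), ([0.4311, 0.3698, 0.0009], 0.45), ([0.5564, 0.2393, -0.0031], 0.21)]
bottle_sq_a [([0.7428, -0.0578, 0.0033], 0.76), ([0.5672, 0.3399, 0.0038], 0.6)]
dropper [([0.5568, 0.2402, -0.0034], 0.6)]
waste_beaker [([0.43, 0.3679, -0.0007], 0.59)]
beaker_clear [([0.4197, -0.3777, 0.0007], 0.
[... 915 characters left out ...]
)]
dropper [([0.5251, -0.4304, -0.0012], 0.45)]
waste_beaker [([0.434, 0.3724, -0.0023], 0.58)]
beaker_clear [([0.4133, -0.3759, 0.0028], 0.56)]
hair_clip [([0.5227, -0.4262, -0.0004], 0.81)]
{'clock': np.float64(1.2), 'joint_pos': array([1.0344, 0.3132, 0.0461, 1.3036, 0.    , 1.4312]), 'qvel': array([-0.0003, -0.0015, -0.    , -0.0007, -0.0017, -0.0007]), 'tau': array([  0.0006, -48.0479,  29.8813,   0.0003,  -0.0002,   0.    ]), 'tcp_pos': array([0.2222, 0.5304, 0.2313]), 'orientation': array([0.    , 0.1971, 0.9804, 0.    ]), 'wrist_force': array([ 0.3708, -0.3587,  0.5039]), 'ft_torque': array([-0.0069, -0.0061, -0.0437]), 'grip_force': np.float64(0.0), 'finger_gap': np.float64(0.0854)}
```

View pics/scene0.png

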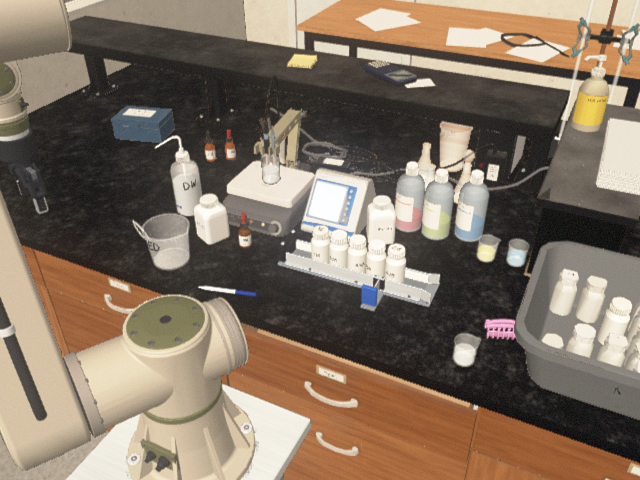

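View pics/top0.png

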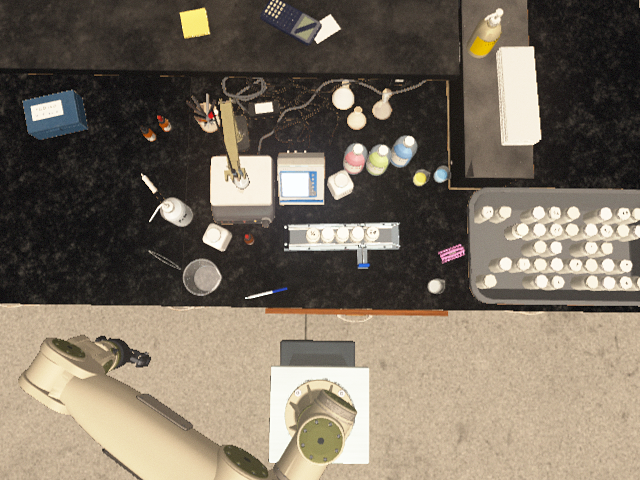

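The pictures show the lane running left to right in the top view, with its stop at the left (about 287,237) and its pad at (363,258). The five bottles are at about (313..372,234). Next I'll refine the lane axis and the last bottle.

Run:
```python
from h import *
np.set_printoptions(precision=4,suppress=True)
p=shoot("top")
L=env.regions_of("lane",p); P=env.regions_of("gate_pad",p); R=env.regions_of("row_1",p)
print([(d["confidence"],d["mask"].sum()) for d in L],[(d["confidence"],d["mask"].sum()) for d in P])
m=L[0]["mask"].astype(np.uint8)
for r in cv2.findContours(m,0,2)[0]: 
    if cv2.contourArea(r)>50: print(cv2.minAreaRect(r))
for d in R:
    v,u=np.nonzero(d["mask"]); print("row",round(d["confidence"],2),len(u),u.mean(),v.mean(),u.min(),u.max(),v.min(),v.max())
# predicted pixels for lane hypothesis
def H(O,a):
    c,s=np.cos(a),np.sin(a)
    return lambda x,y,z:proj(p,[O[0]+c*x-s*y,O[1]+s*x+c*y,z])
for a in (0,.02,.035):
    h=H((.576,-.079),a); print(a,np.round([h(0,.185,.045),h(.045,.19,.006),h(-.045,.19,.006),h(.045,-.195,.006),h(-.045,-.195,.006),h(-.1,-.0555,.06)],1).tolist())
im=p["pixels"][210:280,270:415,::-1]
cv2.imwrite("pics/c1.png",cv2.resize(im,None,fx=5.4,fy=5.4,interpolation=cv2.INTER_CUBIC))
```

```text
[(0.83, np.int64(2326)), (0.49, np.int64(669)), (0.42, np.int64(502))] [(0.61, np.int64(36)), (0.59, np.int64(188))]
((341.0, 245.5), (45.0, 116.0), 90.0)
row 0.76 215 341.24651162790695 234.9906976744186 334 349 227 243
row 0.67 214 370.79906542056074 233.92990654205607 363 379 226 242
row 0.62 155 312.18709677419355 235.46451612903226 306 318 229 242
row 0.44 197 355.8730964467005 234.96446700507613 349 363 227 243
0 [[288.7, 233.5], [288.0, 221.6], [287.5, 248.4], [403.0, 223.3], [403.2, 250.0], [362.8, 264.9]]
0.02 [[288.7, 234.6], [287.7, 222.8], [287.7, 249.6], [402.8, 222.1], [403.5, 248.9], [363.5, 264.6]]
0.035 [[288.7, 235.5], [287.5, 223.6], [288.0, 250.4], [402.5, 221.2], [403.7, 248.0], [363.9, 264.3]]
```

View pics/c1.png

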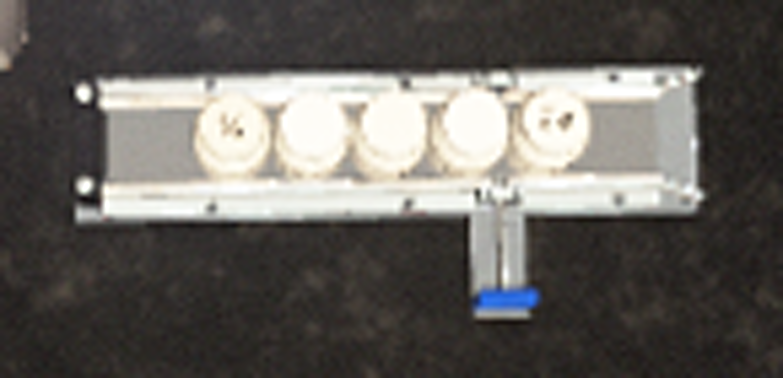

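Emit:
move_arm(
  targets=[
    [[0, -50, 0], [0, 0, 0.8], 1],
    [[0, -100, 0], [0, 0, 1.6], 1],
    [[0, -150, 0], [0, 0, 2.4], 1],
    [[0, -200, 0], [0, 0, 3.2], 1],
    [[0, -250, 0], [0, 0, 4.0], 1],
  ],
)

```text
clock: 2.02
tcp_pos: [0.1249, 0.2984, 0.2313]
orientation: [0.0, 0.522, 0.853, 0.0]
wrist_force: [0.5, -0.3, 0.8]
finger_gap: 0.0001
grip_force: 0.0
```

The crop shows the row at crop x 232..553, the stop face at about x 105, the base from x 77 to 697 and the blue pad at (507,298). This fits a lane origin of about (0.576,-0.079) with a yaw of about 0.022.

Run:
```python
from h import *
np.set_printoptions(precision=4,suppress=True)
p=shoot("top")
g=lambda u,v,z:ray(p,270+(u+.5)/5.4-.5,210+(v+.5)/5.4-.5,z)
print("caps",g(553,118,.106),g(232,120,.106))
print("base L R",g(77,218,.006),g(697,212,.006),"stopface",g(105,140,.034))
print("fence tops back/front L",g(105,78,.034),g(105,212,.034),"R",g(640,75,.034),g(640,207,.034))
print("pad L R top-edge mid",g(480,298,.06),g(540,298,.06),g(507,308,.06),g(507,290,.06))
```

```text
caps [ 0.5785 -0.1586  0.106 ] [0.5747 0.0282 0.106 ]
base L R [0.5257 0.123  0.006 ] [ 0.5347 -0.2588  0.006 ] stopface [0.5708 0.1053 0.034 ]
fence tops back/front L [0.6089 0.1061 0.034 ] [0.5269 0.1045 0.034 ] R [ 0.6153 -0.2199  0.034 ] [ 0.5345 -0.2196  0.034 ]
pad L R top-edge mid [ 0.4762 -0.1205  0.06  ] [ 0.4767 -0.1561  0.06  ] [ 0.4705 -0.1365  0.06  ] [ 0.4812 -0.1365  0.06  ]
```

Emit:
move_arm(
  targets=[
    [[-51, 27, 0], [0, 0, 0.5], 1],
    [[-103, 53, 0], [0, 0, 1.0], 1],
    [[-154, 80, 0], [0, 0, 1.5], 1],
    [[-206, 106, 0], [0, 0, 2.0], 1],
    [[-257, 133, 0], [0, 0, 2.6], 1],
  ],
)

```text
clock: 2.7
tcp_pos: [0.3633, 0.1308, 0.2317]
orientation: [0.0, 0.701, 0.714, 0.001]
wrist_force: [0.6, 1.0, 0.3]
finger_gap: 0.0001
grip_force: 0.0
```

Emit:
move_arm(
  targets=[
    [[-50, 28, 0], [0, 0, 0], 1],
    [[-100, 56, 0], [0, 0, 0], 1],
    [[-150, 84, 0], [0, 0, 0], 1],
    [[-200, 112, 0], [0, 0, 0], 1],
    [[-250, 140, 0], [0, 0, 0], 1],
  ],
)

```text
clock: 3.32
tcp_pos: [0.5081, -0.1165, 0.2314]
orientation: [0.0, 0.699, 0.715, 0.0]
wrist_force: [0.1, 0.2, -0.5]
finger_gap: 0.0001
grip_force: 0.0
```

Emit:
move_arm(
  targets=[
    [[-42, 22, 0], [0, 0, 0], 1],
    [[-84, 45, 0], [0, 0.3, 0], 1],
    [[-125, 68, 30], [0, 0.6, 0], 1],
    [[-125, 68, 70], [0, 0.6, 0], 1],
    [[-125, 68, 70], [0, 0.6, 0], 1],
  ],
)

```text
clock: 3.95
tcp_pos: [0.5757, -0.2374, 0.1571]
orientation: [-0.041, 0.699, 0.713, 0.036]
wrist_force: [-0.5, 0.4, -0.2]
finger_gap: -0.0001
grip_force: 0.0
```

Emit:
move_arm(
  targets=[
    [[-3, 1, 35], [0, 0, 0], 1],
    [[-6, 2, 70], [0, 0, 0], 1],
    [[-10, 2, 95], [0, 0, 0], 1],
    [[-10, 2, 104], [0, 0, 0], 1],
    [[-10, 2, 104], [0, 0, 0], 1],
  ],
)

```text
clock: 4.58
tcp_pos: [0.5803, -0.2367, 0.0582]
orientation: [-0.037, 0.698, 0.714, 0.037]
wrist_force: [-0.1, -0.2, -1.2]
finger_gap: 0.0005
grip_force: 0.0
```

Run:
```python
from h import *
p=shoot("scene")
cv2.imwrite("pics/c2.png",cv2.resize(p["pixels"][200:320,260:460,::-1],None,fx=4,fy=4,interpolation=cv2.INTER_CUBIC))
```

```text
(no output)
```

View pics/c2.png

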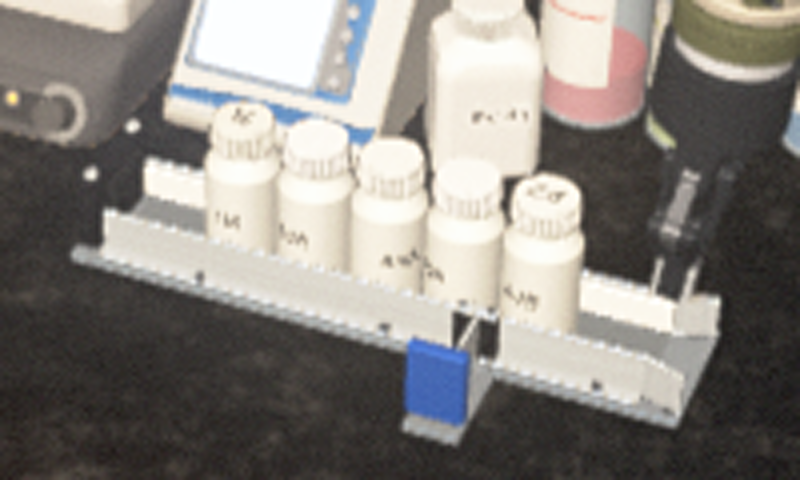

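The hand stands behind the last bottle inside the lane, with its fingertips at crop (675,285). Next I'll approach.

Emit:
move_arm(
  targets=[
    [[10, -2, 2], [0, 0, 0], 1],
    [[20, -2, 5], [0, 0, 0], 1],
    [[28, -2, 8], [0, 0, 0], 1],
    [[28, -2, 8], [0, 0, 0], 1],
  ],
)

```text
clock: 5.12
tcp_pos: [0.5769, -0.2073, 0.0517]
orientation: [-0.038, 0.698, 0.714, 0.037]
wrist_force: [0.2, 0.3, -0.2]
finger_gap: -0.0004
grip_force: 0.0
```

Emit:
move_arm(
  targets=[
    [[4, 0, 0], [0, 0, 0], 1],
    [[8, 0, 1], [0, 0, 0], 1],
    [[12, 0, 1], [0, 0, 0], 1],
    [[15, 0, 2], [0, 0, 0], 1],
    [[18, 0, 2], [0, 0, 0], 1],
  ],
)

```text
clock: 5.75
tcp_pos: [0.5769, -0.1906, 0.0517]
orientation: [-0.037, 0.698, 0.714, 0.036]
wrist_force: [-0.5, -0.5, -1.0]
finger_gap: -0.0001
grip_force: 0.6
```

Emit:
move_arm(
  targets=[
    [[3, 0, 0], [0, 0, 0], 1],
    [[6, 0, 1], [0, 0, 0], 1],
    [[9, 0, 1], [0, 0, 0], 1],
    [[12, 0, 1], [0, 0, 0], 1],
    [[15, 0, 2], [0, 0, 0], 1],
  ],
)

```text
clock: 6.38
tcp_pos: [0.5765, -0.1751, 0.0513]
orientation: [-0.037, 0.698, 0.714, 0.037]
wrist_force: [0.3, -2.3, 1.6]
finger_gap: -0.0001
grip_force: 1.1
```

Emit:
move_arm(
  targets=[
    [[3, 0, 0], [0, 0, 0], 1],
    [[6, 0, 1], [0, 0, 0], 1],
    [[9, 0, 1], [0, 0, 0], 1],
    [[12, 0, 1], [0, 0, 0], 1],
    [[15, 0, 2], [0, 0, 0], 1],
  ],
)

```text
clock: 7.0
tcp_pos: [0.5762, -0.16, 0.0509]
orientation: [-0.037, 0.698, 0.714, 0.037]
wrist_force: [-0.4, -2.2, 2.8]
finger_gap: -0.0001
grip_force: 1.1
```

Run:
```python
from h import *
p=shoot("scene")
cv2.imwrite("pics/c3.png",cv2.resize(p["pixels"][200:320,260:460,::-1],None,fx=4,fy=4,interpolation=cv2.INTER_CUBIC))
```

```text
(no output)
```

View pics/c3.png

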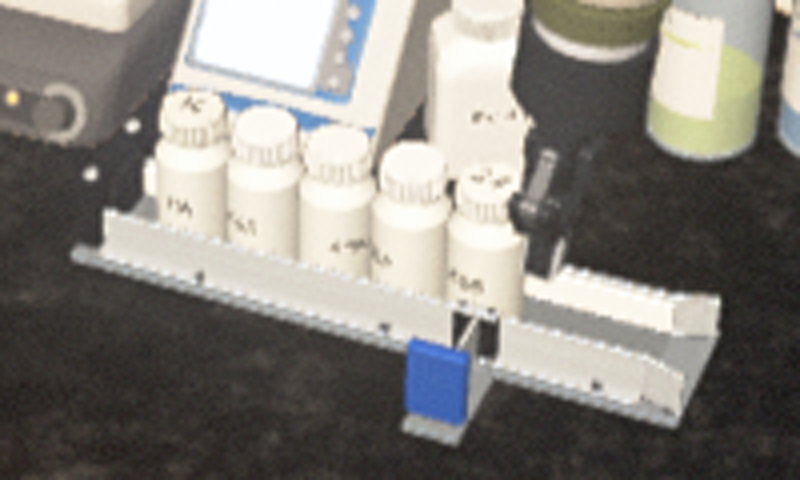

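The train is sliding upright, and the front bottle still has a gap to the stop at crop (150,190). I'll continue more slowly.

Emit:
move_arm(
  targets=[
    [[2, 0, 0], [0, 0, 0], 1],
    [[4, 0, 0], [0, 0, 0], 1],
    [[6, 0, 1], [0, 0, 0], 1],
    [[8, 0, 1], [0, 0, 0], 1],
    [[10, 0, 1], [0, 0, 0], 1],
  ],
)

```text
clock: 7.68
tcp_pos: [0.5758, -0.1498, 0.0508]
orientation: [-0.038, 0.698, 0.714, 0.037]
wrist_force: [-0.1, -1.7, -1.5]
finger_gap: -0.0001
grip_force: 0.7
```

Emit:
move_arm(
  targets=[
    [[1.5, 0, 0], [0, 0, 0], 1],
    [[3, 0, 0], [0, 0, 0], 1],
    [[4.5, 0, 0], [0, 0, 0], 1],
    [[6, 0, 0.5], [0, 0, 0], 1],
    [[7, 0, 0.5], [0, 0, 0], 1],
  ],
)

```text
clock: 8.3
tcp_pos: [0.5757, -0.1429, 0.051]
orientation: [-0.038, 0.698, 0.714, 0.037]
wrist_force: [-0.0, -1.9, -1.1]
finger_gap: -0.0002
grip_force: 0.6
```

Emit:
move_arm(
  targets=[
    [[1, 0, 0], [0, 0, 0], 1],
    [[2, 0, 0], [0, 0, 0], 1],
    [[3, 0, 0], [0, 0, 0], 1],
    [[3, 0, 0], [0, 0, 0], 1],
  ],
)

```text
clock: 8.8
tcp_pos: [0.5757, -0.1399, 0.0515]
orientation: [-0.037, 0.698, 0.714, 0.037]
wrist_force: [0.3, -1.4, -0.1]
finger_gap: 0.0003
grip_force: 0.4
```

Run:
```python
from h import *
p=shoot("top")
cv2.imwrite("pics/c4.png",cv2.resize(p["pixels"][210:280,270:415,::-1],None,fx=5.4,fy=5.4,interpolation=cv2.INTER_CUBIC))
```

```text
(no output)
```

View pics/c4.png

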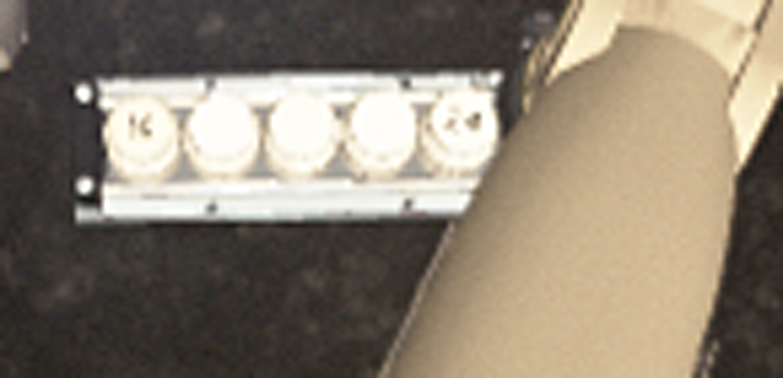

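The row is almost home: the front cap is at crop (142,125), right by the stop face. Force is still only sliding friction, so I'll creep on until it rises.

Emit:
move_arm(
  targets=[
    [[0.7, 0, 0], [0, 0, 0], 1],
    [[1.4, 0, 0], [0, 0, 0], 1],
    [[2, 0, 0], [0, 0, 0], 1],
    [[2, 0, 0], [0, 0, 0], 1],
  ],
)

```text
clock: 9.35
tcp_pos: [0.5758, -0.1384, 0.0517]
orientation: [-0.037, 0.698, 0.714, 0.036]
wrist_force: [0.3, -4.3, -1.9]
finger_gap: 0.0005
grip_force: 1.5
```

Emit:
move_arm(
  targets=[
    [[0.5, 0, 0], [0, 0, 0], 1],
    [[1, 0, 0], [0, 0, 0], 1],
    [[1.5, 0, 0], [0, 0, 0], 1],
    [[1.5, 0, 0], [0, 0, 0], 1],
  ],
)

```text
clock: 9.85
tcp_pos: [0.5761, -0.1381, 0.0521]
orientation: [-0.036, 0.699, 0.714, 0.036]
wrist_force: [0.0, -5.9, -1.3]
finger_gap: -0.0004
grip_force: 3.5
```

The force rose to 6 N and the tip stalled at y=-0.138, so the row is home. Next I'll draw back gently.

Emit:
move_arm(
  targets=[
    [[-2, 0, 0], [0, 0, 0], 1],
    [[-5, 0, -1], [0, 0, 0], 1],
    [[-20, 0, -2], [0, 0, 0], 1],
    [[-40, 0, -20], [0, 0, 0], 1],
    [[-70, 0, -60], [0, 0, 0], 1],
  ],
)

```text
clock: 10.48
tcp_pos: [0.5758, -0.212, 0.1028]
orientation: [-0.04, 0.698, 0.714, 0.036]
wrist_force: [0.5, -0.3, -0.1]
finger_gap: 0.0002
grip_force: 0.0
```

Emit:
move_arm(
  targets=[
    [[0, -20, -40], [0, -0.3, 0], 1],
    [[0, -60, -50], [0, -0.6, 0], 1],
    [[0, -110, -50], [0, -0.6, 0], 1],
    [[10, -150, -50], [0, -0.6, 0], 1],
    [[10, -150, -50], [0, -0.6, 0], 1],
  ],
)

```text
clock: 11.1
tcp_pos: [0.4244, -0.2103, 0.155]
orientation: [-0.001, 0.7, 0.714, 0.0]
wrist_force: [1.0, -0.5, 0.3]
finger_gap: -0.0003
grip_force: 0.0
```

Run:
```python
from h import *
np.set_printoptions(precision=4,suppress=True)
print(env.get_state()["tcp_pos"],env.get_state()["orientation"])
p=shoot("scene")
print([(np.round(d["centre"],4),d["confidence"]) for d in env.landmark_of("gate_pad",p)[:2]])
print([(np.round(d["centre"],4),d["confidence"]) for d in env.landmark_of("row_1",p)[:6]])
cv2.imwrite("pics/c5.png",cv2.resize(p["pixels"][200:320,260:460,::-1],None,fx=4,fy=4,interpolation=cv2.INTER_CUBIC))
```

```text
[ 0.4244 -0.2103  0.155 ] [-0.001   0.6998  0.7143  0.    ]
[(array([ 0.4757, -0.1368,  0.0336]), 0.66), (array([ 0.6281,  0.4802, -0.0014]), 0.36)]
[(array([ 0.5784, -0.0613,  0.0009]), 0.93), (array([0.5735, 0.0836, 0.0093]), 0.91), (array([0.5731, 0.039 , 0.0027]), 0.86), (array([ 0.578 , -0.1068,  0.0053]), 0.83), (array([ 0.5758, -0.0093,  0.0061]), 0.57)]
```

View pics/c5.png

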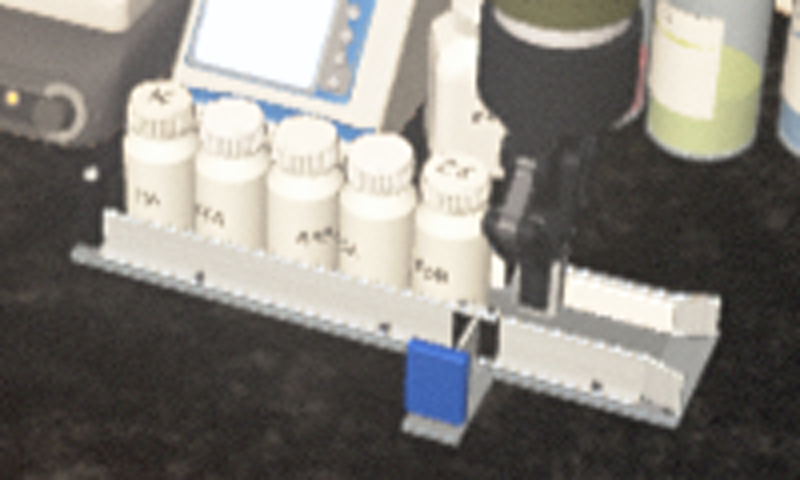

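The row is home and upright in the picture, the slot between row_5 and the fences is clear, and the pad is at crop (437,380). Next I'll go in front of the pad.

Emit:
move_arm(
  targets=[
    [[35, 3, 0], [-0.5, 0, 0], 1],
    [[70, 5, 20], [-1, 0, 0], 1],
    [[70, 5, 65], [-1, 0, 0], 1],
    [[70, 5, 100], [-1, 0, 0], 1],
    [[70, 5, 110], [-1, 0, 0], 1],
  ],
)

```text
clock: 11.88
tcp_pos: [0.4302, -0.1402, 0.043]
orientation: [0.059, 0.696, 0.712, 0.062]
wrist_force: [-0.1, 0.7, 0.5]
finger_gap: -0.0001
grip_force: 0.0
```

Emit:
move_arm(
  targets=[
    [[0, 2, 0], [0, 0, 0], 1],
    [[0, 6, 1], [0, 0, 0], 1],
    [[0, 10, 2], [0, 0, 0], 1],
  ],
)

```text
clock: 12.25
tcp_pos: [0.4424, -0.1415, 0.0459]
orientation: [0.062, 0.697, 0.712, 0.063]
wrist_force: [0.2, 0.7, 0.7]
finger_gap: 0.0001
grip_force: 0.0
```

Emit:
move_arm(
  targets=[
    [[0, 4, 1], [0, 0, 0], 1],
    [[0, 8, 2], [0, 0, 0], 1],
    [[0, 12, 3], [0, 0, 0], 1],
    [[0, 16, 4], [0, 0, 0], 1],
    [[0, 20, 4.5], [0, 0, 0], 1],
  ],
)

```text
clock: 12.88
tcp_pos: [0.4615, -0.1402, 0.0437]
orientation: [0.061, 0.697, 0.712, 0.062]
wrist_force: [0.8, -0.2, 0.6]
finger_gap: 0.0001
grip_force: 0.0
```

Emit:
move_arm(
  targets=[
    [[0, 4, 1], [0, 0, 0], 1],
    [[0, 8, 1.5], [0, 0, 0], 1],
    [[0, 12, 2], [0, 0, 0], 1],
    [[0, 16, 3], [0, 0, 0], 1],
    [[0, 20, 3.5], [0, 0, 0], 1],
  ],
)

```text
clock: 13.5
tcp_pos: [0.4816, -0.1396, 0.0435]
orientation: [0.061, 0.697, 0.712, 0.062]
wrist_force: [-1.7, 1.1, -1.4]
finger_gap: 0.0
grip_force: 0.8
```

Emit:
move_arm(
  targets=[
    [[0, 4, 1], [0, 0, 0], 1],
    [[0, 8, 1.5], [0, 0, 0], 1],
    [[0, 12, 2], [0, 0, 0], 1],
    [[0, 15, 2.5], [0, 0, 0], 1],
  ],
)

```text
clock: 14.0
tcp_pos: [0.497, -0.1394, 0.0438]
orientation: [0.061, 0.697, 0.712, 0.062]
wrist_force: [-0.9, 0.4, -1.6]
finger_gap: 0.0003
grip_force: 0.8
```

Emit:
move_arm(
  targets=[
    [[0, 2, 0.5], [0, 0, 0], 1],
    [[0, 4, 1], [0, 0, 0], 1],
    [[0, 6, 1], [0, 0, 0], 1],
    [[0, 8, 1.5], [0, 0, 0], 1],
    [[0, 10, 2], [0, 0, 0], 1],
  ],
)

```text
clock: 14.62
tcp_pos: [0.5073, -0.1393, 0.0438]
orientation: [0.061, 0.697, 0.712, 0.062]
wrist_force: [-1.3, 1.8, 0.7]
finger_gap: 0.0002
grip_force: 0.8
```

Emit:
move_arm(
  targets=[
    [[0, 1.5, 0], [0, 0, 0], 1],
    [[0, 3, 0.5], [0, 0, 0], 1],
    [[0, 4.5, 1], [0, 0, 0], 1],
    [[0, 6, 1], [0, 0, 0], 1],
  ],
)

```text
clock: 15.12
tcp_pos: [0.5132, -0.1392, 0.0437]
orientation: [0.061, 0.697, 0.712, 0.062]
wrist_force: [-1.2, 0.1, -0.9]
finger_gap: 0.0
grip_force: 0.8
```

Emit:
move_arm(
  targets=[
    [[0, 1.5, 0], [0, 0, 0], 1],
    [[0, 3, 0.5], [0, 0, 0], 1],
    [[0, 4, 0.5], [0, 0, 0], 1],
    [[0, 4, 0.5], [0, 0, 0], 1],
  ],
)

```text
clock: 15.62
tcp_pos: [0.5171, -0.1391, 0.0439]
orientation: [0.061, 0.697, 0.712, 0.062]
wrist_force: [-0.8, -0.5, -0.6]
finger_gap: 0.0001
grip_force: 0.7
```

Emit:
move_arm(
  targets=[
    [[0, 1, 0], [0, 0, 0], 1],
    [[0, 2, 0.5], [0, 0, 0], 1],
    [[0, 3, 0.5], [0, 0, 0], 1],
    [[0, 3, 0.5], [0, 0, 0], 1],
  ],
)

```text
clock: 16.12
tcp_pos: [0.5176, -0.139, 0.0437]
orientation: [0.06, 0.697, 0.712, 0.061]
wrist_force: [-10.8, -1.1, 7.2]
finger_gap: 0.0001
grip_force: 5.5
```

Force jumped to 11 N with the motion stalled, so the gate is against its stop. I'll draw back and clear.

Emit:
move_arm(
  targets=[
    [[0, -3, 0], [0, 0, 0], 1],
    [[0, -15, -2], [0, 0, 0], 1],
    [[0, -45, -10], [0, 0, 0], 1],
    [[0, -80, -50], [0, 0, 0], 1],
    [[0, -120, -100], [0, 0, 0], 1],
  ],
)

```text
clock: 16.75
tcp_pos: [0.3844, -0.1415, 0.1208]
orientation: [0.061, 0.696, 0.712, 0.062]
wrist_force: [0.2, -1.8, 1.0]
finger_gap: -0.0
grip_force: 0.0
```

Emit:
move_arm(
  targets=[
    [[-40, 0, -20], [0, 0, 0], 1],
    [[-80, 0, -40], [0, 0, 0], 1],
    [[-120, 0, -40], [0, 0, 0], 1],
    [[-120, 0, -40], [0, 0, 0], 1],
  ],
)

```text
clock: 17.25
tcp_pos: [0.382, -0.2651, 0.1608]
orientation: [0.063, 0.698, 0.711, 0.062]
wrist_force: [0.3, 0.8, -0.4]
finger_gap: 0.0003
grip_force: 0.0
```

Run:
```python
from h import *
p=shoot("scene")
for t in("gate_pad","row_1"): print(t,[(np.round(d["centre"],4).tolist(),round(d["confidence"],2)) for d in env.landmark_of(t,p)[:6]])
cv2.imwrite("pics/c6.png",cv2.resize(p["pixels"][200:320,260:460,::-1],None,fx=4,fy=4,interpolation=cv2.INTER_CUBIC))
```

```text
gate_pad [([0.527, -0.134, 0.0333], 0.52)]
row_1 [([0.5709, 0.0859, 0.0082], 0.79), ([0.5784, -0.06, -0.0006], 0.72), ([0.5743, -0.008, 0.0072], 0.65), ([0.5763, -0.1032, 0.0062], 0.62), ([0.5754, 0.0361, 0.0027], 0.57)]
```

View pics/c6.png

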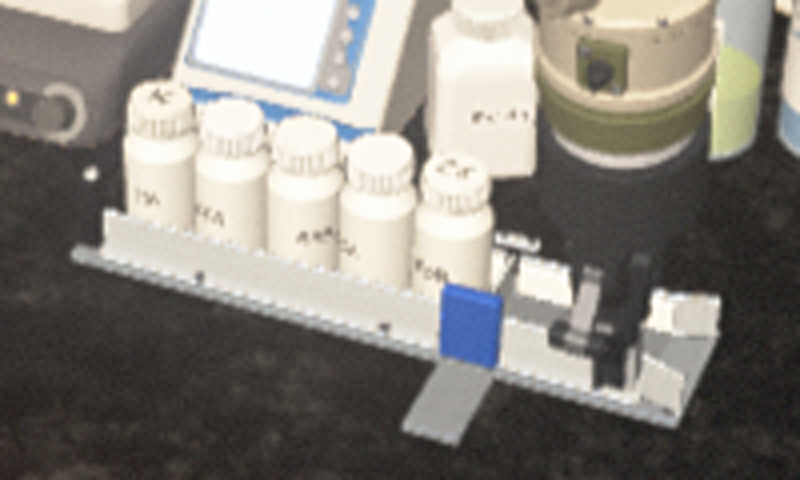

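The gate is shut across the lane with the pad at crop (470,325). The row is unchanged and upright, and the hand is clear.

```bash
python3 -c "
from workcell import env
print(env.hand_in())"
```

```text
the job is handed in; nothing more can be done
None
```

I pushed the row home against the end stop, pushed the gate until it stalled against its own stop behind row_5, drew the hand clear and handed the job in at about 17 s on the clock; no verdict came back.

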